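Slide the carton crate home into its catch bay

TASK

Push the wooden crate with the two tall cartons along the counter into the steel bay, all the way in, until the spring catches on both side rails have snapped back behind the crate. The crate is top-heavy: push it low, near its base, so that it slides flat and does not rock or tip, and do not push on the cartons. Grasp and lift nothing, and leave the things standing around it where they are.

Things in the scene. Friction and masses are not known exactly. Their poses are not given: they have to be found in the camera images.
- crate: Slatted wooden crate, 96 (its x) x 190 (its y) x 120 mm high, 0.9 kg with its cartons. Origin: centre of its underside. Its +x side goes into the bay first. Boards: 0 to 55 mm high and 72 to 120 mm high. It slides at about 4 to 7 N; pushed higher than about 80 mm it may tip. The cartons stand in two cells side by side along y, 222 mm above the counter, 10 mm inside the crate's faces.
- push_spot (a point): Middle of the crate's rear (-x) face, the one to push, 20 mm above the counter: a plain flat board, 190 mm wide, 48 mm from the crate's origin.
- carton_left: Tall closed carton, 76 x 78 x 214 mm, 0.31 kg, standing loose with 2 to 3 mm play in the crate's +y cell. Origin: centre of its underside, z axis up.
- carton_right: The same carton in the crate's -y cell. Origin: centre of its underside, z axis up.
- bay: Smooth steel bay fixed to the counter: two straight rails 30 mm high, 196 mm apart inside, and a back stop 50 mm high. x axis points in, from the mouth to the stop; y to the left when pushing in. Origin: on the counter, where the crate's origin stands when the crate is fully home against the stop's two rubber bumpers, its axes parallel to the bay's. No floor plate.
- bay_mouth (a point): Middle of the bay's open mouth, on the counter, 140 mm from the bay's origin on its -x side. The mouth is 236 mm wide here and narrows at 30 degrees a side to the 196 mm lane at bay x = -105 mm.
- catch_left (a joint): Spring catch on the left (+y) rail: a steel pawl on an upright pin at bay x -102, y 106 mm. 0 rad = sprung in. The crate sliding in pushes both catches outward (0.1 to 0.3 rad, about 3 to 6 N more push in all) until its rear has passed (crate about 4 mm from home); then they snap back to 0, which shows that the crate is in.
- catch_right (a joint): The like catch, mirrored, on the right (-y) rail; 0 rad = sprung in, grows as it is pushed outward.
- catch_left_nose (a point): Tip of the left catch's nose, 40 mm above the counter; sprung in, it reaches over the lane to bay y = 86 mm and its blocking face stands at bay x = -56 mm, 8 mm behind the rear of a crate that is fully home.
- catch_right_nose (a point): The same for the right catch, at bay y = -86 mm.
- mill: Bystander: wooden pepper mill, 58 mm across, 170 mm tall, to the right of the bay. Origin: centre of its underside.
- jar: Bystander: glass jar with yellow lid, 65 mm across, 120 mm tall, to the right of the bay. Origin: centre of its underside.
- mug: Bystander: white mug, 84 x 115 x 90 mm, to the right of the bay's mouth. Origin: centre of its underside.

How it is judged (in metres and radians):
On the way:
1. the crate stands square in the mouth of the bay, its front between the straight rails (x of crate in the frame of bay above -0.11 m and y of crate in the frame of bay between -0.012 and 0.012 m and angle between the x axis of crate and the x axis of bay, either way round below 0.1 rad), for 0.05 s.
At the end, for the whole second after the job is handed in: The crate stands flat on the counter inside the bay, within 10 mm of fully home, within 8 mm of the middle and within 0.06 rad of square, both catches have sprung back behind it (each within 0.04 rad of 0), both cartons stand upright in their cells, and everything is at rest (x of crate in the frame of bay above -0.01 m and y of crate in the frame of bay between -0.008 and 0.008 m and angle between the x axis of crate and the x axis of bay, either way round below 0.06 rad and angle between crate's own z axis and vertical below 0.03 rad and height (world z) of crate below 0.004 m and angle between each of carton_left, carton_right's own z axis and vertical below 0.06 rad and distance between each of carton_left, carton_right and crate below 0.055 m and linear speed of crate below 0.01 m/s and value of joint each of catch_left, catch_right below 0.04 rad); the robot touches nothing.
It fails at once if the crate rocks or tips (more than 0.12 rad) (angle between crate's own z axis and vertical above 0.12 rad).
It fails at once if the crate is lifted (more than 12 mm) (height (world z) of crate above 0.012 m).
It fails at once if a carton tips or is lifted out of its cell (angle between any of carton_left, carton_right's own z axis and vertical above 0.2 rad or height (world z) of any of carton_left, carton_right above 0.03 m).
It fails at once if the robot pushes on a carton (more than 3 N) (contact force between any of the arm, the fingers and carton_left above 3 N or contact force between any of the arm, the fingers and carton_right above 3 N).
It fails at once if a thing standing around is moved (more than 20 mm) (distance of any of mill, jar, mug from where it was at the start of the episode above 0.02 m).
It also fails if it takes over 48 s, if anything falls off the work surface, if the arm or the gripper's body presses on something with over 40 N, if the wrist force passes 120 N, or if a joint passes its speed limit or range.

ROBOT

A 6-joint arm with a two-finger parallel gripper is mounted at the origin on a cart in front of the work surface, level with it; the furniture and walls round the work are solid. World frame = base frame: x ahead of the robot, y to its left, z up, the work surface at z = 0. Lengths are in mm, angles in rad, forces in N, time in s.
With the tool pointing down it reaches from about 325 to 875 mm from the base axis. Payload 4.4 kg.
Tool frame: the origin (TCP) lies between the finger pads; the fingertips stand 19 mm ahead of it and the grasp point (between the pads) is the TCP; y points along the fingers, x is the direction in which the jaws open and shut, and the axes are right-handed (so a half turn about y gives the same grasp; the last joint's range is limited). The gripper opens to 85 mm and grips with 20 to 120 N. Pads are 22 mm wide; open, the fingers measure 114 mm over their backs; the gripper's body (76 mm by 85 mm) begins 54 mm behind the grasp point. The pads swing forward as they close: fully open they stand 13 mm farther back than shut.
Start: joints at [-1.403, 0.207, 1.542, -0, 1.393, -0.15], TCP at [179.662, -546.213, 216.482] pointing down, gripper open.
Joint ranges: [-2.73, 2.73], [-0.86, 2.22], [0.23, 2.46], [-1.11, 4.25], [0.08, 2.63], [-2.82, 2.82]. Speed limits (rad/s): [2.79, 2.79, 3.14, 3.14, 3.14, 3.14].

INTERFACE

Orientations are given as a 3x3 rotation matrix whose columns are the frame's x, y, z axes.
In Python, from workcell import arm gives the robot as it stands.
- The arm moves only by the shell command python3 -m inch 'ROWS'. ROWS is JSON, a list of rows, each a list of 7 numbers: the finger opening in cm, from 0 to 8.54, then the shift along the tool's x, y, z in cm, then the turn, a rotation vector about the tool's x, y, z in degrees. In form: [[claw, x, y, z, ax, ay, az], ...]. A call has 1 to 8 rows; each row shifts and turns the commanded pose from where the row before left it, along the tool's axes as they then stand; what a row does not reach is not made up. A row lasts 1/8 s, in which the tool goes at most 62.5 mm and 10.7 degrees, less where a joint would pass 70% of its speed; a pose out of reach is approached as far as the arm can. A call is refused whole if a number of a shift passes 6.25 or a number of a turn 10.7, either way. A call with a gripper value outside its range is refused whole. The fingers move at their own pace and stop on an object; the grip force is fixed at half the most. Time passes only in rows, so rows that do not move let the fingers close. It gives the time, the measured TCP pose, the force and the opening at its end, in the units of the state.
- arm.state(): the state, without advancing time (a new reading comes with each control period).
- arm.read_camera(name): name is "side" or "top" or "wrist"; returns a dict with "frame" (384x512x3 uint8, red, green, blue), "depth" (384x512 float32, mm along the optical axis (not along the pixel's ray), 0 where there is no reading), "camera_matrix" (3x3 intrinsics, pixels), "distortion" ([k1, k2, p1, p2, k3] as OpenCV has them; the pictures are not rectified), "cam_to_world" (4x4, takes a point from camera to world coordinates); the wrist camera has in their place "hand_eye" (4x4, takes a point from camera to tool coordinates, whose origin is the TCP and whose axes are the tool frame's). Camera axes: x right, y up, looking along -z (the intrinsics and any distortion apply to the point x, -y, -z); pixel columns grow to the right and rows downward; lengths in mm; the calibration is good to about 2 mm. A picture is of the moment at which its call begins: read the wrist's pose just before it.
- arm.hand_in(): hands the job in, once; it reports no verdict.
The state is a dict: "time_s": time; "q": joint angles; "joint_velocities": joint speeds; "joint_torque": joint torques, N m; "ee_pos": TCP position; "orientation": TCP orientation; "ft_force": force on the tool from outside, world axes, zero at the start; "moment": the same for the moment, N m; "width": finger opening in mm.
Only numpy, scipy, OpenCV 4.12 (cv2) and the standard library are available. Lean on these libraries where they do the work, as an engineer would, in place of code of your own. Each camera call takes 0.05 s, during which the arm holds its last target. There are 200 camera calls.

## Working session

There is one attempt and no reset: what is moved stays moved. The work goes in short steps, Python scripts to look and compute and a shell command to move; the robot and the scene stay as the last step left them, time stands still between calls to the robot, and variables do not carry over. Pictures are saved under pics/ and viewed, about 8 in all and at most 12, crops included, and the job is handed in when it is done.

```bash
ls; mkdir -p pics
cat > h.py <<'E'
from workcell import arm
import numpy as np, cv2
def pts(c):
    d=c["depth"]; K=np.array(c["camera_matrix"]); h,w=d.shape
    u,v=np.meshgrid(np.arange(w),np.arange(h))
    p=cv2.undistortPoints(np.stack([u,v],-1).reshape(-1,1,2).astype(np.float32),K,np.array(c["distortion"],float)).reshape(h,w,2)
    X=np.stack([p[...,0]*d,-p[...,1]*d,-d,np.ones_like(d)],-1)
    return X@np.array(c["cam_to_world"]).T
E
python3 - <<'E'
from h import *
for n in("top","side"):
    c=arm.read_camera(n); cv2.imwrite(f"pics/{n}0.png",c["frame"][...,::-1]); P=pts(c); np.savez(f"{n}0.npz",f=c["frame"],P=P,d=c["depth"])
    print(n,np.round(c["cam_to_world"],3).tolist(),(c["depth"]>0).mean())
s=arm.state();print(np.round(s["orientation"],3).tolist(),s["time_s"],s["ft_force"],s["ee_pos"])
E
```

```text
pics
top [[-0.026, 0.989, -0.142, 402.436], [-0.999, -0.029, -0.021, -290.622], [-0.025, 0.142, 0.99, 975.423], [0.0, 0.0, 0.0, 1.0]] 0.9957529703776041
side [[-0.251, -0.699, 0.669, 1098.572], [0.968, -0.195, 0.158, -123.031], [0.02, 0.687, 0.726, 671.168], [0.0, 0.0, 0.0, 1.0]] 0.9958394368489584
[[0.313, -0.0, 0.95], [-0.95, 0.002, 0.313], [-0.002, -1.0, 0.0]] 0.1 [-0.78804717  0.04520414 -0.32552341] [ 179.5427282  -545.47810489  215.40241488]
```

View pics/top0.png

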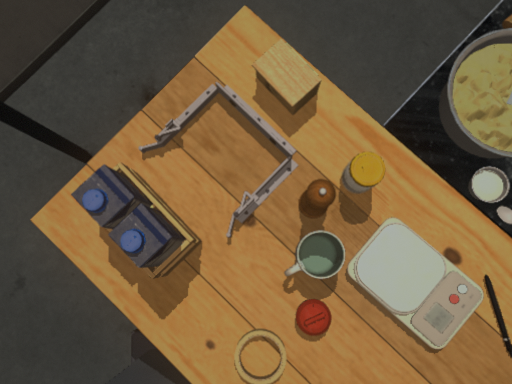

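View pics/side0.png

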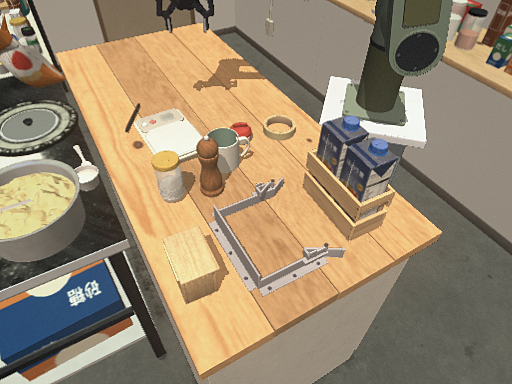

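The top view shows the crate around (137,220), with blue cartons, and the bay at about (225,145) with its mouth toward the crate. The mill (318,195), jar (363,172) and mug (320,255) stand to the right. Next I measure poses from the depth.

```bash
cat > m.py <<'E'
import numpy as np,cv2
from h import pts
def rect(q):
    r=cv2.minAreaRect(q.astype(np.float32)); return np.round(r[0],1),np.round(r[1],1),round(r[2],2)
def crate(P,f):
    z=P[...,2]; f=f.astype(int); wood=(f[...,0]-f[...,2]>30)
    near=(P[...,0]<560)&(P[...,1]>-330)
    m=near&(z>114)&(z<126)&wood
    return P[m][:,:2]
E
python3 - <<'E'
from m import *
for n in("top","side"):
    D=np.load(f"{n}0.npz");P=D["P"];f=D["f"].astype(int);z=P[...,2]
    box=(P[...,0]>150)&(P[...,0]<800)&(P[...,1]<100)&(P[...,1]>-700)
    fl=box&(abs(z)<8); print(n,"floor",np.median(z[fl]))
    q=crate(P,f); print("crate top",len(q),rect(q))
    m=box&(z>215)&(z<228)&(P[...,1]>-330); 
    print("cart",m.sum(),rect(P[m][:,:2]))
    sat=f.max(-1)-f.min(-1)
    for lo,hi in((25,34),(36,46),(45,54)):
        m=(box&(z>lo)&(z<hi)&(sat<32)).astype(np.uint8)
        k,L,S,C=cv2.connectedComponentsWithStats(m,connectivity=8)
        for i in range(1,k):
            if S[i,4]>25:
                print(lo,S[i].tolist(),rect(P[L==i][:,:2]),"rng")
E
```

```text
top floor -0.46941328549445416
crate top 794 (array([466.9, -69.6]), array([174.6,  95.5]), 42.19)
cart 795 (array([463.9, -55.5]), array([120.7,  34. ]), 42.95)
25 [175, 87, 54, 38, 187] (array([ 702.2, -164.1]), array([ 33.1, 112.2]), 28.52) rng
25 [448, 105, 32, 43, 87] (array([ 638.4, -668.3]), array([97.8, 11.9]), 30.91) rng
25 [139, 133, 33, 17, 96] (array([629.7, -78.6]), array([11.7, 68.2]), 26.06) rng
25 [227, 152, 65, 85, 255] (array([ 522.1, -272.2]), array([ 18. , 196.1]), 50.55) rng
25 [353, 221, 95, 95, 1058] (array([ 373.2, -531.3]), array([146.5, 134.8]), 47.46) rng
25 [399, 222, 30, 26, 94] (array([ 434.7, -561.8]), array([67.2, 13.5]), 49.29) rng
25 [383, 238, 9, 11, 29] (array([ 421.1, -511.6]), array([17.9, 11.6]), 23.28) rng
25 [412, 243, 7, 10, 27] (array([ 411.5, -562.1]), array([11.8, 14.5]), 54.25) rng
25 [417, 245, 8, 16, 33] (array([ 402.3, -574.4]), array([10.6, 28.5]), 74.9) rng
25 [331, 246, 8, 25, 27] (array([ 395.5, -417.3]), array([ 7.9, 45.5]), 75.46) rng
25 [427, 252, 18, 17, 63] (array([ 384.5, -598.7]), array([21.3, 35.1]), 54.06) rng
25 [371, 258
[... 2977 characters left out ...]
ray([200. ,   3.2]), 44.3) rng
36 [303, 247, 25, 11, 58] (array([ 653.7, -100.3]), array([16.8, 51. ]), 23.55) rng
45 [215, 139, 20, 5, 49] (array([ 368.9, -387. ]), array([11.4, 51.6]), 7.31) rng
45 [256, 180, 18, 14, 87] (array([ 501.6, -247.5]), array([21.5, 48.1]), 63.25) rng
45 [169, 183, 13, 9, 29] (array([ 566.9, -442.8]), array([ 6.1, 32.1]), 52.0) rng
45 [214, 205, 46, 73, 213] (array([ 667. , -269.3]), array([204.5,   6.2]), 44.01) rng
45 [359, 209, 19, 11, 29] (array([527.3,  -1.8]), array([ 2.6, 53.1]), 44.76) rng
45 [16, 210, 53, 31, 81] (array([ 744.9, -663.2]), array([ 19.9, 112.6]), 61.32) rng
45 [304, 243, 24, 14, 98] (array([ 649.4, -101.1]), array([19.9, 48.6]), 31.97) rng
```

Run:
```python
from m import *
a=np.deg2rad(-46.35); ux=np.array([np.cos(a),np.sin(a)]);uy=np.array([-ux[1],ux[0]])
S=np.array([666.3,-270.0])
for n in("top","side"):
    D=np.load(f"{n}0.npz");P=D["P"];f=D["f"].astype(int);z=P[...,2]
    box=(P[...,0]>330)&(P[...,0]<620)&(P[...,1]<120)&(P[...,1]>-200)
    print(n)
    B=(P[...,:2]-S)@np.stack([ux,uy],1)  # bay-ish coords from stop
    m=box&(z>116)&(z<124); q=B[m].astype(np.float32)
    print("top rim",len(q),np.percentile(q,[0.5,2,50,98,99.5],axis=0).round(1).tolist(),rect(q))
    # front edge line: max x per y bin ; both rims
    for lo in range(-110,110,20):
        k=(q[:,1]>lo)&(q[:,1]<lo+20)
        if k.sum()>8: print(lo+10,k.sum(),np.percentile(q[k,0],[3,97]).round(1))
    for zz in((8,50),(75,112),(60,70)):
        m=box&(z>zz[0])&(z<zz[1]); m&=(B[...,0]<-120); q=B[m]
        if len(q)>10: print(zz,len(q),rect(q),np.percentile(q,[1,99],axis=0).round(1).tolist())
    m=box&(z>205)&(z<218); q=B[m]; print("carton top",len(q),rect(q),np.percentile(q,[1,99],axis=0).round(1).tolist())
```

```text
top
top rim 898 [[-331.3, -93.4], [-329.6, -92.5], [-242.5, -47.6], [-234.2, 92.4], [-232.5, 94.6]] (array([-282.1,    2.2]), array([191.2,  95.3]), 88.37)
-100 108 [-328.  -240.1]
-80 270 [-330.8 -238. ]
-60 65 [-254.8 -236.9]
-40 58 [-246.8 -236. ]
-20 58 [-246.8 -236.1]
0 55 [-251.3 -235.8]
20 75 [-328.2 -235.2]
40 58 [-245.1 -234.3]
60 60 [-245.1 -234.2]
80 58 [-244.4 -232.1]
100 33 [-248.1 -232.2]
(8, 50) 326 (array([-235.6,   -0.8]), array([251.8,  86.1]), 61.04) [[-328.8, -93.8], [-187.6, 118.4]]
(75, 112) 575 (array([-281.1,    1.7]), array([190.8,  93.8]), 88.29) [[-327.3, -93.6], [-232.2, 89.8]]
carton top 2388 (array([-283. ,    1.9]), array([162. ,  70.9]), 88.01) [[-316.3, -76.6], [-248.5, 80.1]]
side
top rim 665 [[-328.3, -91.6], [-326.4, -88.6], [-245.8, 53.4], [-233.8, 98.0], [-233.4, 98.5]] (array([-282.4,    3.3]), array([191.6,  97.3]), 89.19)
-80 40 [-258.6 -236.1]
-60 40 [-248.9 -235.6]
-40 45 [-248.3 -235.9]
-20 44 [-248.3 -235.4]
0 52 [-261.2 -235. ]
20 44 [-248.4 -234.1]
40 52 [-246.4 -234. ]
60 60 [-246.6 -233.6]
80 126 [-327.3 -233.7]
100 155 [-326.8 -234.8]
(8, 50) 1114 (array([-244.6,    9.2]), array([137.2, 204.2]), 9.36) [[-325.5, -88.6], [-232.5, 99.3]]
(75, 112) 1004 (array([-281.4,    3.4]), array([192.1,  96.5]), 89.37) [[-326.1, -89.2], [-232.9, 99.1]]
(60, 70) 62 (array([-281.5,   85.6]), array([ 9.4, 78.4]), 86.97) [[-320.0, 83.3], [-248.3, 91.6]]
carton top 925 (array([-282. ,    3.7]), array([159.1,  69.9]), 88.6) [[-315.4, -73.0], [-248.5, 81.6]]
```

Run:
```python
from h import *
from scipy.spatial.transform import Rotation as R
from scipy.optimize import least_squares
s=arm.state();q=s["q"];R0=np.array(s["orientation"])
def W(q1,p,q4,q5,q6,s4,s6): return R.from_euler("ZYZYZ",[q1,p,s4*q4,q5,s6*q6])
for s4 in(1,-1):
 for s6 in(1,-1):
  C=W(q[0],q[1]+q[2],q[3],q[4],q[5],s4,s6).inv()*R.from_matrix(R0)
  for flip in(0,1):
   for T in(40,):
    yaw=np.deg2rad(-47.6);f=np.array([np.cos(yaw),np.sin(yaw),0]);d=np.array([0,0,-1]);t=np.deg2rad(T)
    y=np.cos(t)*d+np.sin(t)*f; x=np.cross([0,0,1],f)*(1 if flip else -1); M=R.from_matrix(np.stack([x,y,np.cross(x,y)],1))
    for tcp in((375,28,30),(560,-165,30)):
     w=np.array(tcp)-y*200; q1=np.arctan2(w[1],w[0])
     for p in(1.9,):
      F=R.from_euler("ZY",[q1,p]); e=(F.inv()*M*C.inv()).as_euler("ZYZ")
      print(s4,s6,flip,T,tcp,w.round(),"q1",round(q1,2),"q4,5,6",(e*[s4,1,s6]).round(2))
```

```text
Traceback (most recent call last):
  File "scipy/spatial/transform/_rotation.pyx", line 1413, in scipy.spatial.transform._rotation.Rotation.from_euler
ValueError: Expected axis specification to be a non-empty string of upto 3 characters, got ZYZYZ
```

Run:
```python
from h import *
from scipy.spatial.transform import Rotation as R
s=arm.state();q=s["q"];R0=R.from_matrix(np.array(s["orientation"]))
for s4 in(1,-1):
 for s6 in(1,-1):
  C=(R.from_euler("ZY",[q[0],q[1]+q[2]])*R.from_euler("ZYZ",[s4*q[3],q[4],s6*q[5]])).inv()*R0
  for flip in(0,1):
    yaw=np.deg2rad(-47.6);f=np.array([np.cos(yaw),np.sin(yaw),0]);d=np.array([0,0,-1]);t=np.deg2rad(40)
    y=np.cos(t)*d+np.sin(t)*f; x=np.cross([0,0,1],f)*(1 if flip else -1); M=R.from_matrix(np.stack([x,y,np.cross(x,y)],1))
    for tcp in((375,28,30),(560,-165,30)):
     w=np.array(tcp)-y*200; q1=np.arctan2(w[1],w[0])
     e=(R.from_euler("ZY",[q1,1.9]).inv()*M*C.inv()).as_euler("ZYZ")
     print(s4,s6,"zback" if flip else "zfwd",tcp,w.round(),"q1",round(q1,2),"q456",(e*[s4,1,s6]).round(2))
```

```text
1 1 zfwd (375, 28, 30) [288. 123. 183.] q1 0.4 q456 [-0.75  1.11  3.11]
1 1 zfwd (560, -165, 30) [473. -70. 183.] q1 -0.15 q456 [-0.62  0.77  2.61]
1 1 zback (375, 28, 30) [288. 123. 183.] q1 0.4 q456 [-0.75  1.11 -0.04]
1 1 zback (560, -165, 30) [473. -70. 183.] q1 -0.15 q456 [-0.62  0.77 -0.53]
1 -1 zfwd (375, 28, 30) [288. 123. 183.] q1 0.4 q456 [-0.75  1.11  2.88]
1 -1 zfwd (560, -165, 30) [473. -70. 183.] q1 -0.15 q456 [-0.62  0.77 -2.91]
1 -1 zback (375, 28, 30) [288. 123. 183.] q1 0.4 q456 [-0.75  1.11 -0.27]
1 -1 zback (560, -165, 30) [473. -70. 183.] q1 -0.15 q456 [-0.62  0.77  0.23]
-1 1 zfwd (375, 28, 30) [288. 123. 183.] q1 0.4 q456 [0.75 1.11 3.11]
-1 1 zfwd (560, -165, 30) [473. -70. 183.] q1 -0.15 q456 [0.62 0.77 2.61]
-1 1 zback (375, 28, 30) [288. 123. 183.] q1 0.4 q456 [ 0.75  1.11 -0.04]
-1 1 zback (560, -165, 30) [473. -70. 183.] q1 -0.15 q456 [ 0.62  0.77 -0.53]
-1 -1 zfwd (375, 28, 30) [288. 123. 183.] q1 0.4 q456 [0.75 1.11 2.88]
-1 -1 zfwd (560, -165, 30) [473. -70. 183.] q1 -0.15 q456 [ 0.62  0.77 -2.91]
-1 -1 zback (375, 28, 30) [288. 123. 183.] q1 0.4 q456 [ 0.75  1.11 -0.27]
-1 -1 zback (560, -165, 30) [473. -70. 183.] q1 -0.15 q456 [0.62 0.77 0.23]
```

```bash
python3 -m inch '[[8.5,0,-6,0,0,0,0],[8.5,0,-6,0,0,0,0],[8.5,-4,0,3.6,0,0,0],[8.5,-4,0,3.6,0,0,0],[8.5,-4,0,3.6,0,0,0],[8.5,-4,0,3.6,0,0,0],[8.5,-4,0,3.6,0,0,0],[8.5,-4,0,3.6,0,0,0]]'
python3 -m inch '[[8.5,-4,0,3.6,0,-10,0],[8.5,-5,0,1.9,0,0,0]]'
python3 -c "
from h import *
s=arm.state();print(np.round(s['q'],2),s['ee_pos'],np.round(s['orientation'],3).tolist())"
```

```text
time_s: 1.1
ee_pos: [310.1, -248.9, 336.0]
orientation: [[0.312, -0.0, 0.95], [-0.95, 0.001, 0.312], [-0.001, -1.0, 0.0]]
ft_force: [0.5, 0.0, 0.9]
width: 84.9
time_s: 1.35
ee_pos: [325.2, -146.5, 336.0]
orientation: [[0.475, -0.0, 0.88], [-0.88, 0.001, 0.475], [-0.001, -1.0, 0.0]]
ft_force: [0.7, 0.7, -0.4]
width: 85.0
[-0.67 -0.36  1.83  0.    1.68  0.41] [ 325.15255029 -146.5353416   335.96688734] [[0.475, -0.0, 0.88], [-0.88, 0.001, 0.475], [-0.001, -1.0, 0.0]]
```

```bash
python3 -m inch '[[8.5,-4.7,0,3,0,0,0],[8.5,-4.7,0,3,0,0,0],[8.5,-4.7,0,3,0,0,0],[8.5,-4.7,0,3,0,0,0],[8.5,0,0,0,0,-10.4,0],[8.5,0,0,0,0,-10.4,0],[8.5,0,0,0,0,-10.4,0],[8.5,0,0,0,0,-10.4,0]]'
python3 -m inch '[[8.5,0,0,0,0,-10.4,0],[8.5,0,0,0,0,-10.4,0],[8.5,0,0,0,0,-10.4,0],[8.5,0,0,0,0,-10.4,0],[8.5,0,0,0,0,-10.4,0],[8.5,0,0,0,0,-10.4,0]]'
python3 -c "
from h import *
s=arm.state();print(np.round(s['q'],2),s['ee_pos'],np.round(s['orientation'],3).tolist())"
```

```text
time_s: 2.35
ee_pos: [341.1, 74.1, 336.0]
orientation: [[0.941, -0.001, 0.339], [-0.339, 0.0, 0.941], [-0.001, -1.0, -0.0]]
ft_force: [0.7, 0.3, -0.0]
width: 85.1
time_s: 3.1
ee_pos: [341.2, 74.0, 336.0]
orientation: [[0.737, -0.001, -0.676], [0.676, 0.0, 0.737], [-0.001, -1.0, 0.001]]
ft_force: [0.3, 0.8, -0.2]
width: 84.9
[-0.04 -0.38  1.84  0.    1.68 -0.78] [341.17745804  73.95908984 335.98903429] [[0.737, -0.001, -0.676], [0.676, 0.0, 0.737], [-0.001, -1.0, 0.001]]
```

```bash
python3 -m inch '[[8.5,0,0,0,-10,0,0],[8.5,0,0,0,-10,0,0],[8.5,0,0,0,-10,0,0],[8.5,0,0,0,-10,0,0],[8.5,0,3.8,3.2,0,0,0],[8.5,0,3.8,3.2,0,0,0],[8.5,0,3.8,3.2,0,0,0],[8.5,0,3.8,3.2,0,0,0]]'
python3 -c "
from h import *
s=arm.state();print(np.round(s['q'],2),s['ee_pos'],np.round(s['orientation'],3).tolist())"
```

```text
time_s: 4.1
ee_pos: [341.0, 74.4, 136.3]
orientation: [[0.74, 0.433, -0.515], [0.672, -0.475, 0.568], [0.001, -0.766, -0.642]]
ft_force: [0.7, 0.2, 0.2]
width: 84.9
[ 0.58 -0.19  2.31 -0.81  1.06  0.27] [341.00062757  74.41169429 136.28941207] [[0.74, 0.433, -0.515], [0.672, -0.475, 0.568], [0.001, -0.766, -0.642]]
```

```bash
python3 -m inch '[[8.5,0,0,-4,0,0,0],[8.5,0,3.2,2.7,0,0,0],[8.5,0,3.2,2.7,0,0,0],[8.5,0,1.2,1.0,0,0,0],[8.5,0,0,0,0,0,0]]'
python3 - <<'E'
from h import *
s=arm.state();print(np.round(s['q'],2),s['ee_pos'],np.round(s['orientation'],3).tolist())
c=arm.read_camera("side"); cv2.imwrite("pics/side1.png",cv2.resize(c["frame"][80:280,230:480,::-1],(750,600)))
E
```

```text
time_s: 4.72
ee_pos: [360.3, 50.8, 62.7]
orientation: [[0.741, 0.429, -0.517], [0.672, -0.478, 0.566], [-0.004, -0.767, -0.642]]
ft_force: [0.0, -0.4, -0.4]
width: 84.9
[ 0.47  0.01  2.35 -0.97  0.85  0.43] [360.27157018  50.8249827   62.66051003] [[0.741, 0.429, -0.517], [0.672, -0.478, 0.566], [-0.004, -0.767, -0.642]]
```

View pics/side1.png

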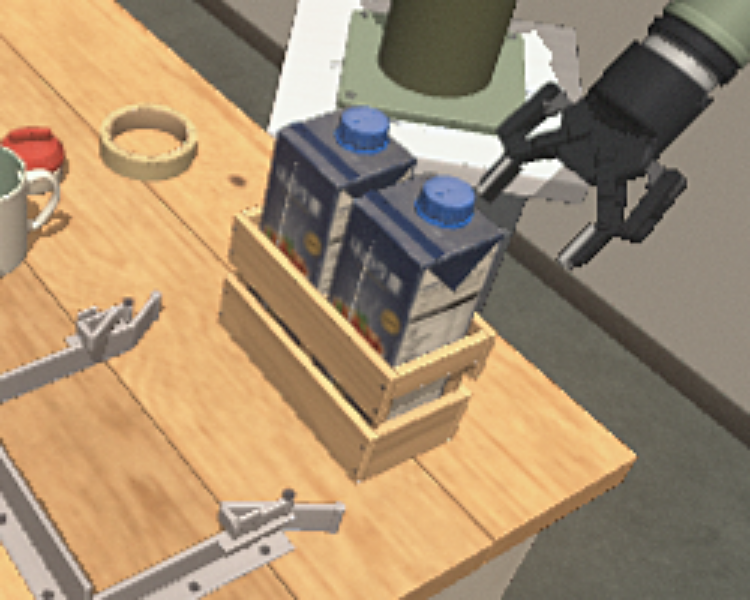

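The crop shows the gripper behind the crate, with both fingers open and level with the rear face and about 90 mm clear of it. I go forward a little and then down.

```bash
python3 -m inch '[[8.5,0,3.2,-3.8,0,0,0],[8.5,0,1.2,1.0,0,0,0],[8.5,0,1.2,1.0,0,0,0],[8.5,0,0,0,0,0,0]]'
python3 -c "
from h import *
s=arm.state();print(np.round(s['q'],2))"
```

```text
time_s: 5.28
ee_pos: [395.4, 16.3, 36.6]
orientation: [[0.742, 0.428, -0.516], [0.67, -0.475, 0.57], [-0.002, -0.769, -0.64]]
ft_force: [0.4, -1.0, -0.4]
width: 84.8
[ 0.32  0.11  2.34 -1.11  0.71  0.46]
```

```bash
python3 -m inch '[[8.5,0,0.96,-1.15,0,0,0],[8.5,0,0.96,-1.15,0,0,0],[8.5,0,0.2,0.17,0,0,0],[8.5,0,0.2,-0.23,0,0,0],[8.5,0,0.2,-0.23,0,0,0]]'
python3 -m inch '[[8.5,0,0.2,-0.23,0,0,0],[8.5,0,0.2,-0.23,0,0,0],[8.5,0,0.2,-0.23,0,0,0]]'
python3 -m inch '[[8.5,0,0.2,-0.23,0,0,0],[8.5,0,0.2,-0.23,0,0,0],[8.5,0,0.2,-0.23,0,0,0]]'
python3 -c "
from h import *
s=arm.state();print(np.round(s['q'],2))"
```

```text
time_s: 5.9
ee_pos: [418.7, -7.4, 39.8]
orientation: [[0.743, 0.419, -0.521], [0.669, -0.472, 0.574], [-0.006, -0.775, -0.632]]
ft_force: [0.1, 0.9, 0.2]
width: 85.1
time_s: 6.28
ee_pos: [425.0, -14.0, 40.6]
orientation: [[0.744, 0.417, -0.522], [0.668, -0.472, 0.575], [-0.006, -0.776, -0.63]]
ft_force: [0.7, -0.3, 0.4]
width: 84.7
time_s: 6.65
ee_pos: [431.2, -20.5, 41.4]
orientation: [[0.744, 0.416, -0.522], [0.668, -0.472, 0.576], [-0.007, -0.777, -0.629]]
ft_force: [0.3, 0.8, 0.4]
width: 85.0
[ 0.16  0.11  2.3  -1.11  0.64  0.33]
```

```bash
python3 -m inch '[[8.5,0,0,0,3,0,0],[8.5,0,0.55,0.4,0,0,0],[8.5,0,0,0,0,0,0]]'
python3 - <<'E'
from h import *
s=arm.state();print(np.round(s['q'],2))
c=arm.read_camera("side"); cv2.imwrite("pics/side2.png",cv2.resize(c["frame"][80:280,230:480,::-1],(750,600)))
E
```

```text
time_s: 7.02
ee_pos: [430.2, -20.6, 33.8]
orientation: [[0.745, 0.387, -0.544], [0.667, -0.442, 0.6], [-0.008, -0.809, -0.587]]
ft_force: [0.1, -0.6, -0.4]
width: 85.1
[ 0.13  0.11  2.3  -1.02  0.61  0.22]
```

View pics/side2.png

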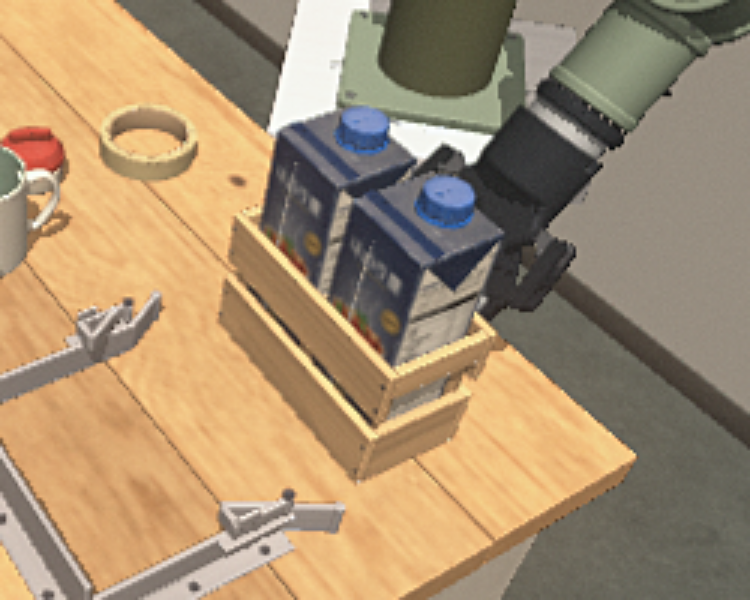

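The fingers are low behind the crate's rear face, with the gripper body leaning back clear of the boards and cartons. Now I push gently.

```bash
python3 -m inch '[[8.5,0,0.18,-0.24,0,0,0],[8.5,0,0.18,-0.24,0,0,0]]'
python3 -m inch '[[8.5,0,0.18,-0.24,0,0,0],[8.5,0,0.18,-0.24,0,0,0]]'
python3 -m inch '[[8.5,0,0.18,-0.24,0,0,0],[8.5,0,0.18,-0.24,0,0,0]]'
python3 -c "
from h import *
s=arm.state();print(np.round(s['q'],2),s['moment'])"
```

```text
time_s: 7.32
ee_pos: [435.0, -24.8, 34.4]
orientation: [[0.744, 0.388, -0.544], [0.668, -0.441, 0.599], [-0.007, -0.809, -0.587]]
ft_force: [-0.3, -1.4, -0.6]
width: 85.1
time_s: 7.58
ee_pos: [439.3, -29.4, 34.5]
orientation: [[0.744, 0.388, -0.543], [0.668, -0.441, 0.6], [-0.007, -0.809, -0.588]]
ft_force: [-0.2, -0.1, -0.1]
width: 85.1
time_s: 7.82
ee_pos: [443.2, -34.0, 34.3]
orientation: [[0.744, 0.388, -0.543], [0.668, -0.441, 0.6], [-0.007, -0.809, -0.587]]
ft_force: [-0.7, -0.3, -0.2]
width: 85.6
[ 0.08  0.12  2.28 -1.02  0.58  0.18] [ 0.22657868  0.19877143 -0.0259238 ]
```

```bash
cat > loc.py <<'E'
from h import *
def loc(save=None):
    c=arm.read_camera("side"); P=pts(c); z=P[...,2]; f=c["frame"].astype(int)
    a=np.deg2rad(-46.35); ux=np.array([np.cos(a),np.sin(a)]);uy=np.array([-ux[1],ux[0]])
    B=(P[...,:2]-[666.3,-270])@np.stack([ux,uy],1)
    m=(z>116)&(z<124)&(abs(B[...,1])<115)&(B[...,0]>-350)&(B[...,0]<20)&(f[...,0]-f[...,2]>30)
    n,L,S,_=cv2.connectedComponentsWithStats(m.astype(np.uint8)); q=B[m]
    fr=[(y,np.percentile(q[(abs(q[:,1]-y)<8),0],97)) for y in range(-70,71,20) if (abs(q[:,1]-y)<8).sum()>8]
    fr=np.array(fr); k=np.polyfit(fr[:,0],fr[:,1],1)
    print("front x",round(k[1],1),"centre x",round(k[1]+1-48,1),"yaw deg",round(-np.rad2deg(k[0]),2),"y ext",np.percentile(q[:,1],[.5,99.5]).round(1),"resid",np.abs(np.polyval(k,fr[:,0])-fr[:,1]).max().round(1))
    s=arm.state(); print("tcp in bay",((s["ee_pos"][:2]-np.array([666.3,-270]))@np.stack([ux,uy],1)).round(1),s["ee_pos"][2].round(1),"F",np.round(s["ft_force"],1),"q",np.round(s["q"],2),"t",s["time_s"])
    t=(z>205)&(z<219)&(abs(B[...,1])<130)&(B[...,0]>-350)&(B[...,0]<20)&(f[...,2]>f[...,0]);r=cv2.minAreaRect(B[t].astype(np.float32)); print("cartons",np.round(r[0],1),np.round(r[1],1))
    if save: cv2.imwrite(save,cv2.resize(c["frame"][80:290,190:450,::-1],(743,600)))
if __name__=="__main__":
    import sys; loc(*sys.argv[1:])
E
python3 loc.py
python3 - <<'E'
from h import *
c=arm.read_camera("wrist"); cv2.imwrite("pics/w1.png",c["frame"][...,::-1])
E
```

```text
front x -234.8 centre x -281.8 yaw deg -0.9 y ext [-91.2  99.1] resid 0.4
tcp in bay [-324.5    1.6] 34.4 F [-0.3 -0.4  0.6] q [ 0.08  0.12  2.28 -1.02  0.58  0.18] t 7.875
cartons [-281.2    4.4] [160.5  69.4]
```

View pics/w1.png

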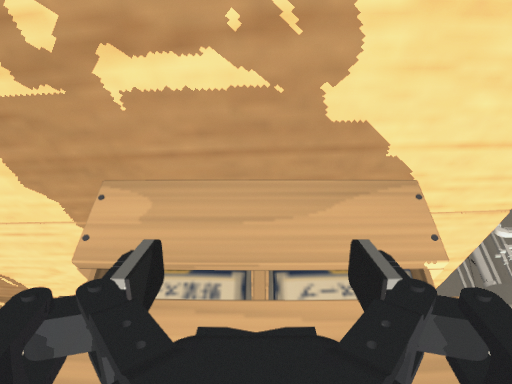

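The wrist view shows the rear lower board (rows 180–265) with the fingertips at about (150,245) and (365,245) in front of it. The gap to the board is unclear, so I measure it in tool coordinates.

Run:
```python
from h import *
s=arm.state(); c=arm.read_camera("wrist"); c["cam_to_world"]=c["hand_eye"]; T=pts(c)
Rm=np.array(s["orientation"]); W=T[...,:3]@Rm.T+s["ee_pos"]
a=np.deg2rad(-46.35); ux=np.array([np.cos(a),np.sin(a)]);uy=np.array([-ux[1],ux[0]])
B=(W[...,:2]-[666.3,-270])@np.stack([ux,uy],1)
print(np.round(c["hand_eye"],2).tolist())
for v,u in((190,260),(220,260),(250,260),(200,120),(220,400),(310,260),(325,260),(245,152),(260,150),(245,362),(260,365),(280,155),(100,260),(30,260),(285,210)):
    print((u,v),"d",c["depth"][v,u].round(1),"tool",T[v,u,:3].round(1),"bay x,y,z",B[v,u].round(1),W[v,u,2].round(1))
```

```text
[[1.0, 0.0, 0.0, 0.06], [0.0, 0.26, -0.97, -156.36], [-0.0, 0.97, 0.26, 64.9], [0.0, 0.0, 0.0, 1.0]]
(260, 190) d 180.2 tool [ 2.3 18.1 19.9] bay x,y,z [-330.1    3.9] 8.0
(260, 220) d 166.7 tool [2.2 0.9 7.9] bay x,y,z [-330.5    3.8] 29.0
(260, 250) d 155.9 tool [  2.  -13.1  -2.8] bay x,y,z [-330.1    3.8] 46.6
(120, 200) d 177.0 tool [-77.7  13.5  15.3] bay x,y,z [-331.6  -76.1] 14.9
(400, 220) d 166.0 tool [77.4  0.2  7.8] bay x,y,z [-328.5   79.1] 29.1
(260, 310) d 138.2 tool [  1.8 -36.4 -21.1] bay x,y,z [-328.9    3.7] 76.2
(260, 325) d 132.7 tool [  1.7 -42.8 -24. ] bay x,y,z [-330.4    3.7] 83.2
(152, 245) d 129.6 tool [-43.3 -36.8  10.5] bay x,y,z [-356.1  -40.7] 58.3
(150, 260) d 124.6 tool [-42.5 -43.    6.7] bay x,y,z [-356.7  -39.8] 65.5
(362, 245) d 128.0 tool [ 43.7 -38.2  11. ] bay x,y,z [-354.7   46.3] 58.6
(365, 260) d 119.8 tool [ 42.1 -47.3   8.8] bay x,y,z [-358.3   44.9] 67.2
(155, 280) d 131.0 tool [-42.7 -39.4  -4.4] bay x,y,z [-345.6  -40.3] 69.2
(260, 100) d 143.4 tool [ 1.9 -6.8 69. ] bay x,y,z [-384.5    5.1] -0.7
(260, 30) d 117.9 tool [  1.7 -26.3  94.8] bay x,y,z [-416.7    5.8] -0.1
(210, 285) d 156.6 tool [-23.1 -17.  -20.3] bay x,y,z [-319.   -21.6] 60.2
```

Run:
```python
from h import *
s=arm.state(); c=arm.read_camera("wrist"); c["cam_to_world"]=c["hand_eye"]; T=pts(c)[...,:3]
f=c["frame"].astype(int)
for u in (130,140,150,158,360,370,385):
    print(u,[(v,T[v,u].round(0).astype(int).tolist(),int(f[v,u].mean())) for v in range(230,330,8)])
m=(f.max(-1)<75)&(np.arange(384)[:,None]>225); q=T[m]; 
for lo in range(-110,20,10):
    k=(q[:,1]>=lo)&(q[:,1]<lo+10)
    if k.sum()>20: print("y",lo,k.sum(),"x",np.percentile(q[k,0],[1,99]).round(),"z",np.percentile(q[k,2],[1,99]).round())
```

```text
130 [(230, [-67, -3, 4], 159), (238, [-65, -7, 1], 157), (246, [-64, -12, -2], 157), (254, [-49, -47, 11], 71), (262, [-47, -52, 11], 102), (270, [-44, -58, 11], 92), (278, [-43, -63, 10], 32), (286, [-43, -64, 7], 35), (294, [-43, -65, 5], 74), (302, [-33, -87, 17], 37), (310, [-32, -90, 17], 38), (318, [-31, -93, 16], 37), (326, [-29, -96, 17], 38)]
140 [(230, [-61, -3, 4], 158), (238, [-60, -7, 1], 156), (246, [-48, -38, 10], 102), (254, [-45, -46, 11], 100), (262, [-43, -53, 11], 34), (270, [-43, -54, 8], 33), (278, [-42, -55, 6], 34), (286, [-43, -56, 3], 35), (294, [-43, -57, 0], 35), (302, [-31, -86, 16], 36), (310, [-29, -90, 17], 38), (318, [-28, -93, 17], 36), (326, [-27, -96, 17], 39)]
150 [(230, [-56, -3, 4], 159), (238, [-54, -8, 1], 157), (246, [-44, -38, 10], 34), (254, [-43, -41, 9], 38), (262, [-43, -43, 6], 35), (270, [-42, -45, 3], 27), (278, [-42, -46, 0], 32), (286, [-43, -46, -3], 30), (294, [-43, -47, -6], 31), (302, [-43, -48, -9], 27), (310, [-47, -38, -21], 151), (318, [-26, -92, 16], 37), (326, [-25, -95, 17], 38)]
158 [(230, [-52, -3, 4], 159), (238, [-51,
[... 1057 characters left out ...]
 [65, -13, -1], 158), (254, [54, -37, 6], 37), (262, [47, -53, 11], 101), (270, [46, -58, 10], 101), (278, [44, -63, 10], 36), (286, [44, -64, 8], 57), (294, [44, -64, 5], 55), (302, [34, -86, 16], 33), (310, [32, -90, 17], 35), (318, [31, -93, 17], 35), (326, [30, -96, 16], 46)]
y -110 7861 x [-60.  59.] z [ 4. 20.]
y -100 11010 x [-65.  64.] z [-8. 17.]
y -90 9087 x [-72.  71.] z [-11.  17.]
y -80 5147 x [-71.  71.] z [-11.  13.]
y -70 721 x [-62.  62.] z [ 2. 13.]
y -60 1144 x [-56.  55.] z [-10.  11.]
y -50 1140 x [-55.  55.] z [-11.  11.]
y -40 846 x [-55.  54.] z [-11.  11.]
y -30 142 x [-43.  43.] z [-25.   9.]
y -20 271 x [-31.  92.] z [-26.   1.]
y -10 45 x [-90.  94.] z [-21.   2.]
```

The depth shows the real fingertips are about 32 mm behind the stated TCP, so they are near z = 55–60 mm. That is level with the gap between the boards, and too high. I back off, half close the jaws (which extends the fingers) and go lower.

```bash
python3 -m inch '[[4.5,0,-0.7,0.97,0,0,0],[4.5,0,0,0,0,0,0],[4.5,0,1.2,0.88,0,0,0],[4.5,0,1.2,0.88,0,0,0],[4.5,0,0,0,0,0,0]]'
cat > wr.py <<'E'
from h import *
def wr(save=None):
    s=arm.state(); c=arm.read_camera("wrist"); c["cam_to_world"]=c["hand_eye"]; T=pts(c)[...,:3]; f=c["frame"].astype(int)
    Rm=np.array(s["orientation"]); W=T@Rm.T+s["ee_pos"]
    a=np.deg2rad(-46.35); ux=np.array([np.cos(a),np.sin(a)]);uy=np.array([-ux[1],ux[0]])
    B=(W[...,:2]-[666.3,-270])@np.stack([ux,uy],1)
    hand=(f.max(-1)<115)&(T[...,1]>-75)&(abs(T[...,0])<60)&(abs(T[...,2])<14)&(c["depth"]>0)&(f.max(-1)-f.min(-1)<25)
    t=T[hand]; w=W[hand]; b=B[hand]; print("finger tool y max",np.percentile(t[:,1],[90,98,99.5]).round(1),"|x|",np.percentile(abs(t[:,0]),[2,98]).round(1))
    k=t[:,1]>np.percentile(t[:,1],80); print("tip bay x",np.percentile(b[k,0],[2,98]).round(1),"z",np.percentile(w[k,2],[2,98]).round(1))
    brd=(W[...,2]>8)&(W[...,2]<50)&(f[...,0]-f[...,2]>40)&(B[...,0]>-345)&(abs(B[...,1])<100); q=B[brd]
    p=np.polyfit(q[:,1],q[:,0],1); print("board x at y0",p[1].round(1),"yaw",-np.rad2deg(p[0]).round(2),"y ext",np.percentile(q[:,1],[.5,99.5]).round(1))
    y=Rm[:,1];print("f yaw rel",(np.rad2deg(np.arctan2(Rm[1,0],Rm[0,0]))-90+46.35).round(2),"tilt",np.rad2deg(np.arccos(-y[2])).round(1),"ee",s["ee_pos"].round(1),"q",np.round(s["q"],2),"F",np.round(s["ft_force"],1))
    if save: cv2.imwrite(save,c["frame"][...,::-1])
if __name__=="__main__":
    import sys; wr(*sys.argv[1:])
E
python3 wr.py
```

```text
time_s: 8.65
ee_pos: [434.6, -23.3, 7.8]
orientation: [[0.745, 0.382, -0.547], [0.667, -0.439, 0.602], [-0.011, -0.813, -0.582]]
ft_force: [-0.2, 0.4, 0.7]
width: 44.8
finger tool y max [-36.  -23.6 -19. ] |x| [22.3 54. ]
tip bay x [-374.6 -345.8] z [19.8 48.6]
board x at y0 -330.3 yaw -1.24 y ext [-90.2  96.9]
f yaw rel -1.8 tilt 35.6 ee [434.6 -23.3   7.8] q [ 0.11  0.19  2.29 -1.11  0.57  0.32] F [-0.2  0.4  0.7]
```

```bash
python3 -m inch '[[4.5,0,0,0,3.5,0,0],[4.5,0,0.35,0.2,0,0,0],[4.5,0,0.16,-0.25,0,0,0],[4.5,0,0.16,-0.25,0,0,0],[4.5,0,0,0,0,0,0]]'
python3 wr.py pics/w2.png
```

```text
time_s: 9.32
ee_pos: [439.3, -28.1, 4.3]
orientation: [[0.745, 0.349, -0.568], [0.667, -0.402, 0.628], [-0.009, -0.847, -0.532]]
ft_force: [-0.2, -0.2, 0.8]
width: 45.1
finger tool y max [-36.  -23.5 -19.4] |x| [22.3 54.1]
tip bay x [-365.8 -337.5] z [17.3 46.2]
board x at y0 -330.3 yaw -1.23 y ext [-90.5  97. ]
f yaw rel -1.85 tilt 32.1 ee [439.3 -28.1   4.3] q [ 0.06  0.19  2.27 -0.97  0.53  0.14] F [-0.2 -0.2  0.8]
```

View pics/w2.png

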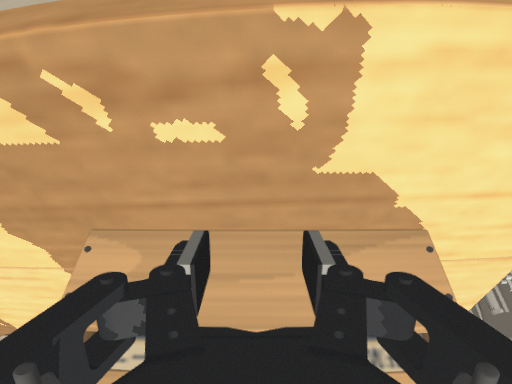

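The fingertips, at (205,232) and (308,232), now face the lower board near its base, close to centre. I push along.

```bash
python3 -m inch '[[4.5,0,0.16,-0.25,0,0,0],[4.5,0,0.16,-0.25,0,0,0],[4.5,0,0.16,-0.25,0,0,0],[4.5,0,0.16,-0.25,0,0,0]]'
python3 -m inch '[[4.5,0,0.16,-0.25,0,0,0],[4.5,0,0.16,-0.25,0,0,0],[4.5,0,0.16,-0.25,0,0,0],[4.5,0,0.16,-0.25,0,0,0]]'
python3 loc.py;python3 wr.py
```

```text
time_s: 9.88
ee_pos: [446.2, -35.6, 3.8]
orientation: [[0.745, 0.349, -0.569], [0.667, -0.399, 0.629], [-0.008, -0.848, -0.53]]
ft_force: [-6.9, 10.4, 7.5]
width: 45.2
time_s: 10.38
ee_pos: [453.8, -44.5, 3.7]
orientation: [[0.745, 0.348, -0.569], [0.667, -0.4, 0.629], [-0.008, -0.848, -0.53]]
ft_force: [-9.6, 10.7, 11.5]
width: 45.0
front x -215.2 centre x -262.2 yaw deg -2.09 y ext [-92.7  98. ] resid 0.6
tcp in bay [-309.4    1.9] 3.8 F [-7.2  7.9  6.3] q [ 0.    0.2   2.24 -0.97  0.51  0.09] t 10.425
cartons [-261.8    3.3] [159.4  68.4]
finger tool y max [-36.1 -23.8 -19.6] |x| [22.3 54. ]
tip bay x [-343.5 -315.4] z [16.9 45.9]
board x at y0 -310.3 yaw -1.85 y ext [-91.   96.4]
f yaw rel -1.81 tilt 32.0 ee [454.1 -44.8   3.8] q [ 0.    0.2   2.24 -0.97  0.51  0.09] F [-7.2  7.9  6.3]
```

```bash
python3 -m inch '[[4.5,0,0.19,-0.3,0,0,0],[4.5,0,0.21,-0.34,0,0,0],[4.5,0,0.21,-0.34,0,0,0],[4.5,0,0.21,-0.34,0,0,0],[4.5,0,0.21,-0.34,0,0,0],[4.5,0,0.21,-0.34,0,0,0],[4.5,0,0.21,-0.34,0,0,0],[4.5,0,0.21,-0.34,0,0,0]]'
python3 loc.py;python3 wr.py
```

```text
time_s: 11.48
ee_pos: [474.4, -68.1, 3.6]
orientation: [[0.745, 0.348, -0.569], [0.667, -0.4, 0.629], [-0.009, -0.848, -0.53]]
ft_force: [-8.7, 9.2, 8.6]
width: 45.1
front x -184.0 centre x -231.0 yaw deg -1.68 y ext [-94.3  96.8] resid 0.6
tcp in bay [-278.     0.5] 3.7 F [-5.7  5.3  3. ] q [-0.06  0.23  2.21 -0.96  0.48  0.02] t 11.525
cartons [-230.5    2.1] [158.4  68.9]
finger tool y max [-36.1 -23.8 -19.3] |x| [22.3 54.1]
tip bay x [-312.  -283.8] z [16.9 45.7]
board x at y0 -278.8 yaw -1.86 y ext [-92.4  95.1]
f yaw rel -1.84 tilt 32.0 ee [474.8 -68.5   3.7] q [-0.06  0.23  2.21 -0.96  0.48  0.02] F [-5.7  5.3  3. ]
```

```bash
python3 -m inch '[[4.5,0,0.19,-0.3,0,0,0],[4.5,0,0.21,-0.34,0,0,0],[4.5,0,0.21,-0.34,0,0,0],[4.5,0,0.21,-0.34,0,0,0],[4.5,0,0.21,-0.34,0,0,0],[4.5,0,0.21,-0.34,0,0,0],[4.5,0,0.21,-0.34,0,0,0],[4.5,0,0.21,-0.34,0,0,0]]'
python3 loc.py pics/s3.png;python3 wr.py
```

```text
time_s: 12.58
ee_pos: [495.2, -91.6, 3.5]
orientation: [[0.745, 0.347, -0.57], [0.667, -0.4, 0.629], [-0.01, -0.848, -0.529]]
ft_force: [-7.3, 8.8, 8.5]
width: 45.5
front x -152.7 centre x -199.7 yaw deg -1.79 y ext [-95.7  95.2] resid 0.7
tcp in bay [-246.6   -0.7] 3.7 F [-4.1  5.   2.2] q [-0.12  0.26  2.17 -0.94  0.46 -0.05] t 12.625
cartons [-200.1    1.6] [161.3  68.1]
finger tool y max [-36.  -23.7 -19.6] |x| [22.3 54.1]
tip bay x [-280.7 -252.8] z [16.9 45.7]
board x at y0 -247.4 yaw -1.86 y ext [-93.6  93.9]
f yaw rel -1.85 tilt 32.0 ee [495.6 -92.    3.7] q [-0.12  0.26  2.17 -0.94  0.46 -0.05] F [-4.1  5.   2.2]
```

View pics/s3.png

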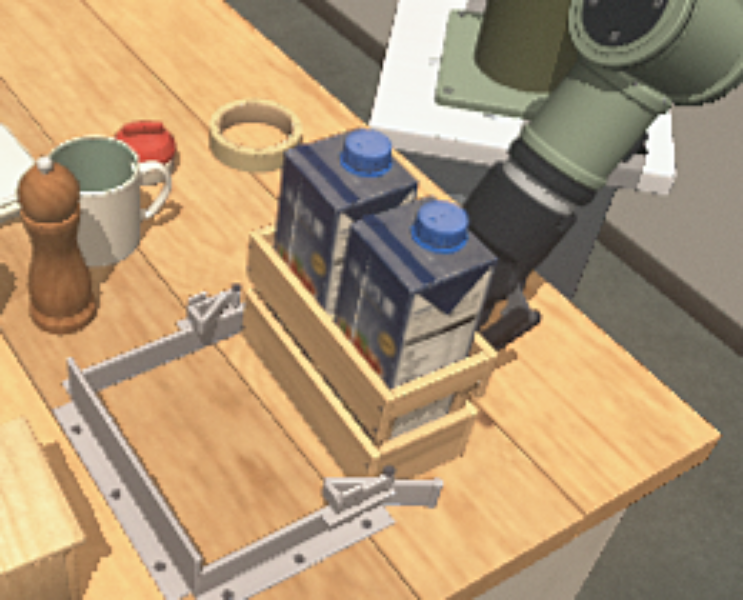

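The crate's front, (250,300) to (385,450), stands flat inside the funnel and is centred. I push on while squaring it by 1.8°.

```bash
python3 -m inch '[[4.5,0,0.19,-0.3,0,-0.26,-0.16],[4.5,0,0.21,-0.34,0,-0.26,-0.16],[4.5,0,0.21,-0.34,0,-0.26,-0.16],[4.5,0,0.21,-0.34,0,-0.26,-0.16],[4.5,0,0.21,-0.34,0,-0.26,-0.16],[4.5,0,0.21,-0.34,0,-0.26,-0.16],[4.5,0,0.21,-0.34,0,0,0],[4.5,0,0.21,-0.34,0,0,0]]'
python3 loc.py;python3 wr.py
```

```text
time_s: 13.68
ee_pos: [514.7, -113.9, 3.2]
orientation: [[0.724, 0.357, -0.59], [0.69, -0.389, 0.611], [-0.011, -0.849, -0.528]]
ft_force: [-16.4, 16.2, 19.9]
width: 44.8
front x -123.5 centre x -170.5 yaw deg -0.09 y ext [-94.3  95.1] resid 0.2
tcp in bay [-217.1   -1.9] 3.4 F [-12.9  12.   12.5] q [-0.18  0.28  2.13 -0.9   0.42 -0.16] t 13.725
cartons [-170.     0.5] [ 68.1 157.4]
finger tool y max [-36.1 -23.7 -19.5] |x| [22.3 54.1]
tip bay x [-251.  -223.1] z [16.6 45.3]
board x at y0 -218.0 yaw -0.14 y ext [-94.8  92.6]
f yaw rel -0.03 tilt 31.9 ee [ 515.1 -114.2    3.4] q [-0.18  0.28  2.13 -0.9   0.42 -0.16] F [-12.9  12.   12.5]
```

```bash
python3 -m inch '[[4.5,0,0.18,-0.36,0,0,0],[4.5,0,0.2,-0.36,0,0,0],[4.5,0,0.2,-0.36,0,0,0],[4.5,0,0.2,-0.36,0,0,0],[4.5,0,0.2,-0.36,0,0,0],[4.5,0,0.2,-0.36,0,0,0]]'
python3 loc.py;python3 wr.py
```

```text
time_s: 14.52
ee_pos: [531.9, -132.2, 3.7]
orientation: [[0.724, 0.356, -0.591], [0.69, -0.388, 0.611], [-0.012, -0.85, -0.527]]
ft_force: [-6.2, 5.7, 0.5]
width: 44.9
front x -97.9 centre x -144.9 yaw deg 0.17 y ext [-94.7  95. ] resid 0.6
tcp in bay [-191.8   -2.1] 3.9 F [-2.7  3.3 -3.8] q [-0.22  0.31  2.09 -0.87  0.41 -0.23] t 14.575
cartons [-225.1    0.6] [228.8 157.5]
finger tool y max [-36.2 -23.6 -19.4] |x| [22.3 54.1]
tip bay x [-225.6 -197.5] z [17.2 46. ]
board x at y0 -192.5 yaw -0.07 y ext [-95.1  92.5]
f yaw rel -0.06 tilt 31.8 ee [ 532.4 -132.7    3.9] q [-0.22  0.31  2.09 -0.87  0.41 -0.23] F [-2.7  3.3 -3.8]
```

```bash
python3 -m inch '[[4.5,0,0.2,-0.34,0,0,0],[4.5,0,0.21,-0.34,0,0,0],[4.5,0,0.21,-0.34,0,0,0],[4.5,0,0.21,-0.34,0,0,0],[4.5,0,0.21,-0.34,0,0,0],[4.5,0,0.21,-0.34,0,0,0],[4.5,0,0.21,-0.34,0,0,0],[4.5,0,0.2,-0.34,0,0,0]]'
python3 loc.py
python3 -m inch '[[4.5,0,0.2,-0.34,0,0,0],[4.5,0,0.2,-0.34,0,0,0],[4.5,0,0.21,-0.34,0,0,0],[4.5,0,0.21,-0.34,0,0,0],[4.5,0,0.21,-0.34,0,0,0],[4.5,0,0.2,-0.34,0,0,0]]'
python3 loc.py; python3 wr.py
```

```text
time_s: 15.62
ee_pos: [553.8, -155.3, 3.8]
orientation: [[0.724, 0.355, -0.591], [0.689, -0.388, 0.611], [-0.012, -0.85, -0.526]]
ft_force: [-5.6, 5.9, -1.3]
width: 45.1
front x -66.4 centre x -113.4 yaw deg 0.05 y ext [-94.7  94.9] resid 0.3
tcp in bay [-160.    -2.2] 3.9 F [-3.2  4.2 -3.5] q [-0.26  0.34  2.04 -0.82  0.4  -0.32] t 15.675
cartons [-113.8    0.9] [157.2  69. ]
time_s: 16.42
ee_pos: [570.0, -172.5, 3.8]
orientation: [[0.724, 0.354, -0.591], [0.689, -0.388, 0.612], [-0.013, -0.851, -0.526]]
ft_force: [-3.8, 4.5, -2.3]
width: 44.9
front x -42.6 centre x -89.6 yaw deg -0.2 y ext [-94.4  94.6] resid 0.4
tcp in bay [-136.4   -2.4] 4.0 F [-3.5  3.  -3.6] q [-0.29  0.37  2.   -0.78  0.4  -0.38] t 16.475
cartons [-89.2   0.7] [ 67.4 158.8]
finger tool y max [-36.1 -23.8 -19.4] |x| [22.3 54.1]
tip bay x [-170.2 -142.4] z [17.4 46.4]
board x at y0 -137.0 yaw -0.14 y ext [-95.3  92.3]
f yaw rel -0.09 tilt 31.7 ee [ 570.4 -172.9    4. ] q [-0.29  0.37  2.   -0.78  0.4  -0.38] F [-3.5  3.  -3.6]
```

```bash
python3 -m inch '[[4.5,0,0.16,-0.25,0,0,0],[4.5,0,0.16,-0.25,0,0,0],[4.5,0,0.16,-0.25,0,0,0],[4.5,0,0.16,-0.25,0,0,0],[4.5,0,0.16,-0.25,0,0,0],[4.5,0,0.16,-0.25,0,0,0],[4.5,0,0.16,-0.25,0,0,0],[4.5,0,0.16,-0.25,0,0,0]]'
python3 loc.py
python3 -m inch '[[4.5,0,0.11,-0.17,0,0,0],[4.5,0,0.11,-0.17,0,0,0]]'
python3 -m inch '[[4.5,0,0.11,-0.17,0,0,0],[4.5,0,0.11,-0.17,0,0,0]]'
python3 loc.py pics/s4.png; python3 wr.py
```

```text
time_s: 17.52
ee_pos: [586.7, -189.8, 3.9]
orientation: [[0.724, 0.355, -0.591], [0.689, -0.389, 0.612], [-0.013, -0.85, -0.526]]
ft_force: [-4.6, 4.9, -2.1]
width: 45.0
front x -18.6 centre x -65.6 yaw deg 0.02 y ext [-94.4  94.9] resid 0.5
tcp in bay [-112.4   -2.2] 4.0 F [-2.9  2.9 -3.4] q [-0.31  0.4   1.95 -0.74  0.4  -0.44] t 17.575
cartons [-66.2   1.1] [160.7  69.2]
time_s: 17.82
ee_pos: [589.6, -192.7, 3.9]
orientation: [[0.724, 0.355, -0.591], [0.689, -0.389, 0.612], [-0.013, -0.85, -0.526]]
ft_force: [-4.1, 4.8, -1.8]
width: 44.9
time_s: 18.08
ee_pos: [593.7, -196.2, 4.7]
orientation: [[0.724, 0.357, -0.59], [0.69, -0.389, 0.611], [-0.011, -0.849, -0.528]]
ft_force: [-3.2, 2.9, -3.0]
width: 45.1
front x -9.0 centre x -56.0 yaw deg 0.03 y ext [-93.9  95.2] resid 0.3
tcp in bay [-102.7   -1.4] 5.2 F [-3.   2.7 -3.5] q [-0.32  0.4   1.93 -0.73  0.4  -0.47] t 18.125
cartons [-1.303e+02  1.000e-01] [218.5 159.1]
finger tool y max [-36.1 -23.8 -19.6] |x| [22.3 54. ]
tip bay x [-136.5 -109.1] z [18.4 47.4]
board x at y0 -103.4 yaw -0.18 y ext [-94.   92.4]
f yaw rel -0.05 tilt 31.9 ee [ 594.3 -196.6    5.2] q [-0.32  0.4   1.93 -0.73  0.4  -0.47] F [-3.   2.7 -3.5]
```

View pics/s4.png

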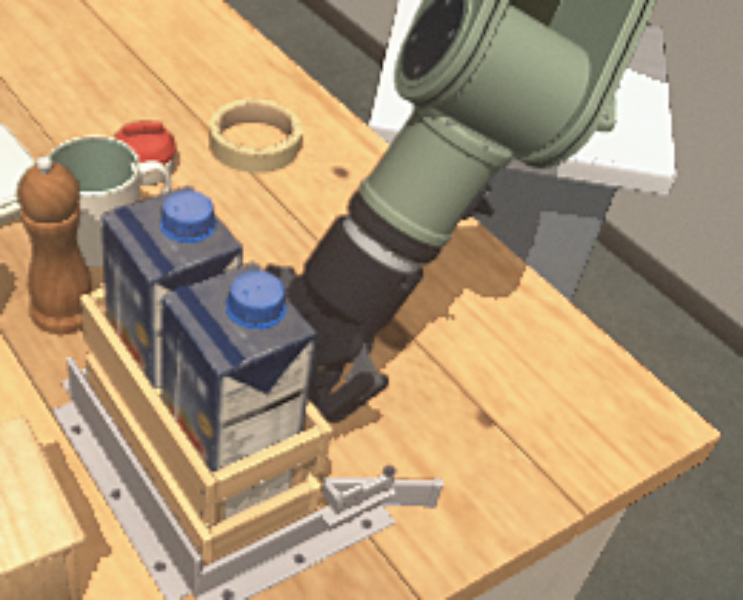

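The crate is nearly against the stop, and the left catch nose, near (328,487), seems to be just behind its rear corner. I push on in small steps until the force rises at the bumpers.

```bash
python3 -m inch '[[4.5,0,0.11,-0.17,0,0,0],[4.5,0,0.0,0,0,0,0]]'
python3 -m inch '[[4.5,0,0.11,-0.17,0,0,0],[4.5,0,0.0,0,0,0,0]]'
python3 loc.py
```

```text
time_s: 18.42
ee_pos: [596.2, -198.4, 5.9]
orientation: [[0.724, 0.359, -0.589], [0.69, -0.39, 0.61], [-0.011, -0.848, -0.53]]
ft_force: [-4.0, 2.6, -4.7]
width: 44.9
time_s: 18.68
ee_pos: [596.3, -198.7, 5.6]
orientation: [[0.724, 0.357, -0.59], [0.69, -0.389, 0.611], [-0.012, -0.849, -0.528]]
ft_force: [-10.3, 9.2, 4.6]
width: 45.0
front x -5.8 centre x -52.8 yaw deg 0.12 y ext [-93.5  95.5] resid 0.2
tcp in bay [-99.9  -1.4] 5.6 F [-11.4  10.7   4.9] q [-0.32  0.41  1.93 -0.72  0.4  -0.48] t 18.725
cartons [-128.8    1.9] [158.3 219.1]
```

```bash
python3 -m inch '[[4.5,0,0.11,-0.17,0,0,0],[4.5,0,0.0,0,0,0,0]]'
python3 loc.py
python3 -m inch '[[4.5,0,-0.2,0.34,0,0,0],[4.5,0,-0.6,1,0,0,0],[4.5,0,-1.6,2.5,0,0,0],[4.5,0,-1.6,2.5,0,0,0],[4.5,0,0,0,0,0,0],[4.5,0,0,0,0,0,0]]'
python3 loc.py
python3 - <<'E'
from h import *
im=[]
c=arm.read_camera("wrist"); a=c["frame"]
t=arm.read_camera("top")["frame"][60:260,110:330]; s=arm.read_camera("side")["frame"][150:300,200:365]
cv2.imwrite("pics/f.png",np.hstack([cv2.resize(t,(396,360)),cv2.resize(s,(396,360),interpolation=cv2.INTER_CUBIC)])[...,::-1]); cv2.imwrite("pics/fw.png",a[...,::-1])
E
```

```text
time_s: 18.98
ee_pos: [596.4, -198.8, 5.4]
orientation: [[0.724, 0.356, -0.591], [0.69, -0.389, 0.611], [-0.012, -0.85, -0.527]]
ft_force: [-17.6, 17.3, 13.7]
width: 45.1
front x -5.8 centre x -52.8 yaw deg 0.13 y ext [-93.6  95.6] resid 0.3
tcp in bay [-99.7  -1.4] 5.4 F [-17.5  18.4  13.4] q [-0.32  0.41  1.93 -0.71  0.4  -0.48] t 19.025
cartons [-127.9    0.9] [217.6 160.6]
time_s: 19.77
ee_pos: [550.8, -147.8, 8.5]
orientation: [[0.723, 0.365, -0.586], [0.691, -0.39, 0.609], [-0.007, -0.845, -0.534]]
ft_force: [0.8, 0.0, 0.2]
width: 45.0
front x -5.8 centre x -52.8 yaw deg 0.15 y ext [-93.3  95.4] resid 0.2
tcp in bay [-168.     0.6] 8.4 F [-0.9  0.1  0.3] q [-0.25  0.32  2.06 -0.84  0.4  -0.28] t 19.825
cartons [-52.4   0.8] [ 68.3 160.9]
```

View pics/f.png

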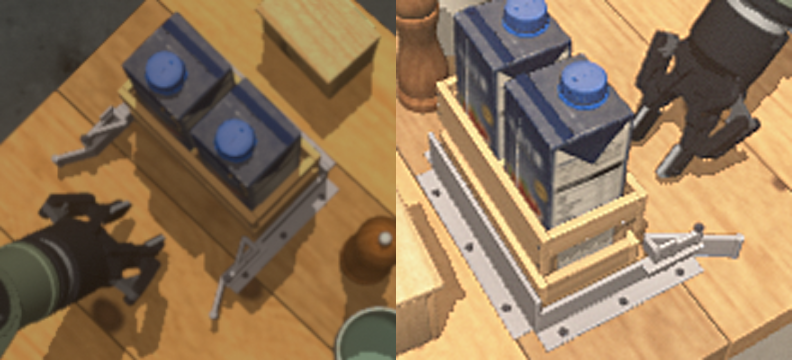

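View pics/fw.png

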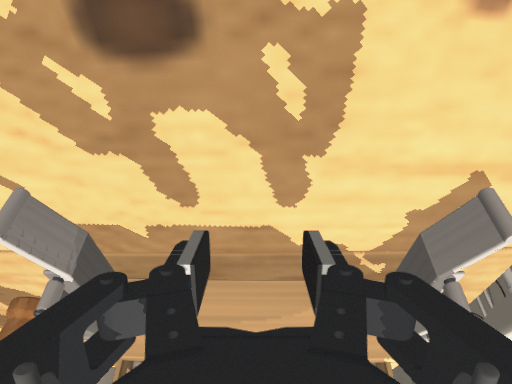

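The crate sits square against the stop and the robot is clear of it. I check the catch noses numerically against their sprung-in start position.

Run:
```python
from h import *
a=np.deg2rad(-46.35); ux=np.array([np.cos(a),np.sin(a)]);uy=np.array([-ux[1],ux[0]])
for n in("top","side"):
    c=arm.read_camera(n); D=np.load(f"{n}0.npz")
    for tag,P,f in(("start",D["P"],D["f"]),("now",pts(c),c["frame"])):
        f=f.astype(int);B=(P[...,:2]-[666.3,-270])@np.stack([ux,uy],1);z=P[...,2]
        for sg in(1,-1):
            m=(z>34)&(z<54)&(f.max(-1)-f.min(-1)<40)&(B[...,0]>-170)&(B[...,0]<-104)&(B[...,1]*sg>75)&(B[...,1]*sg<150)
            q=B[m]; print(n,tag,"L" if sg>0 else "R",len(q), "inner y",np.percentile(q[:,1]*sg,[1,3]).round(1) if len(q)>5 else "","x rng",np.percentile(q[:,0],[2,98]).round(1) if len(q)>5 else "","mean y",(q[:,1]*sg).mean().round(1))
    d=np.abs(c["frame"].astype(int)-D["f"]).max(-1)
    for nm,(x,y) in {"mill":(560,-370),"jar":(567,-447),"mug":(440,-372)}.items():
        o=[]
        for P in (D["P"],pts(c)):
            k=(np.hypot(P[...,0]-x,P[...,1]-y)<60)&(P[...,2]>70); o.append(P[k][:,:2].mean(0).round(1).tolist())
        print(n,nm,o)
```

```text
top start L 209 inner y [87.4 88.3] x rng [-158.3 -109.6] mean y 100.2
top start R 146 inner y [90.9 92.1] x rng [-158.5 -109.6] mean y 104.0
top now L 199 inner y [87.3 88.4] x rng [-158.3 -109.6] mean y 99.9
top now R 147 inner y [90.7 92.1] x rng [-157.4 -109.5] mean y 103.6
top mill [[513.2, -378.7], [528.2, -367.8]]
top jar [[546.0, -464.5], [546.0, -464.5]]
top mug [[461.3, -378.9], [462.3, -379.6]]
side start L 189 inner y [89.8 91.7] x rng [-156.6 -110.2] mean y 103.5
side start R 150 inner y [87.1 88.2] x rng [-155.2 -108.3] mean y 100.7
side now L 196 inner y [89.3 91.1] x rng [-156.5 -110. ] mean y 103.4
side now R 0 inner y  x rng  mean y nan
side mill [[519.3, -376.1], [522.6, -374.2]]
side jar [[560.0, -460.2], [560.1, -460.4]]
side mug [[436.3, -357.1], [437.2, -357.4]]<stdin>:9: RuntimeWarning: Mean of empty slice.
  ret = ret.dtype.type(ret / rcount)
```

Run:
```python
from h import *
c=arm.read_camera("top"); D=np.load("top0.npz")
for P in (D["P"],pts(c)):
    k=np.zeros(P.shape[:2],bool); k[150:230,295:345]=1
    for lo,hi in((110,200),(60,110)):
        m=k&(P[...,2]>lo)&(P[...,2]<hi); print(lo,m.sum(),np.median(P[m][:,:2],axis=0).round(1))
s=arm.state();print(s["time_s"],np.round(s["ft_force"],1),np.abs(s["joint_velocities"]).max())
```

```text
110 735 [ 502.  -380.3]
60 81 [ 487.2 -370.4]
110 742 [ 500.4 -382. ]
60 77 [ 488.  -369.8]
20.125 [-1.  -0.1  0. ] 0.004688408465144214
```

The mill has not moved, the catches match their start positions, and the robot is clear, so I hand in.

```bash
python3 -c "
from h import *
print(arm.hand_in())"
```

```text
the job is handed in; nothing more can be done
None
```

The crate is in the bay against the stop, and I handed the job in at about 20 s. I pushed it low on the rear board, about 20–35 mm up, with half-open tilted fingers. On the way in I squared it by about 1.8°, then pushed until the force rose to about 25 N with no further travel, and backed off about 70 mm.

**Last checks**
- **Crate:** its yaw is about 0.15° from the bay, its centre is about 1 mm off the middle, and it stayed put after I backed off.
- **Catches:** the left catch matches its sprung-in start position within 0.5 mm in both the top and side views. The right one matches in the top view only, because the crate hides it from the side.
- **Cartons:** both are upright in their cells.
- **Bystanders:** the jar and mug moved no more than about 1 mm. A first rough check put the mill 15 mm off. A tighter check on it showed about 2 mm, within measurement noise.
- **Robot:** contact force was about 0 N before hand-in.

**What disagreed**
- **Fingertip position:** the wrist depth showed the open fingertips about 32 mm behind the reported TCP, where the data given implied about 6 mm ahead. I followed the camera.
- **Joint 4 limit:** it reached its range limit of -1.11 rad during the approach, so I reduced the tool tilt from 40° to 32°.
- **Home distance:** I judged "fully home" from the stall and the catches. I did not measure it against the bay's origin.

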